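# Roll a float to two sensor stands with the winch-tilted trough

## Robot

A 6-joint arm with a two-finger parallel gripper is mounted at the origin on the work surface. World frame = base frame: x ahead of the robot, y to its left, z up, the work surface at z = 0. Lengths are in m, angles in rad, forces in N, time in s.
With the tool pointing down it reaches from about 0.275 to 0.975 m from the base axis. Payload 8.4 kg.
Tool frame: the origin (TCP) lies at the very end of the fingers, on their centre line; the grasp point (between the pads) lies manip.pinch_z behind it (manip.pinch_z is the distance from the TCP to the grasp point, in m); z points along the fingers, y is the direction in which the jaws open and shut (so a half turn about z gives the same grasp; the last joint's range is limited). The gripper opens to 92 mm and grips with 3 to 60 N. Pads are 20 mm wide; open, the fingers measure 128 mm over their backs; the gripper's body (75 mm by 189 mm) begins 69 mm behind the grasp point.
Start: joints at [-1.306, 0.353, 1.633, -0, 1.155, -0.002], TCP at [0.165, -0.603, 0.215] pointing down, gripper open.
Joint ranges: [-2.63, 2.63], [-0.92, 2.1], [0.06, 2.66], [-1.3, 4.44], [0, 2.69], [-3.02, 3.02]. Speed limits (rad/s): [2.22, 2.22, 2.79, 3.14, 3.14, 3.14].

## Interface

Orientations are given as a rotation vector (axis times angle).
In Python, from bench import manip gives the robot as it stands.
- The arm moves only by the tool arm_command, never from a script. Its argument "steps" is a list of rows, each an object of numbers: "dx", "dy", "dz": the shift along the tool's x, y, z in units of 30 mm (1.0 is 30 mm); "wx", "wy", "wz": the turn, a rotation vector about the tool's x, y, z in units of 6 degrees (1.0 is 6 degrees); "claw": the opening in per cent of the stroke, from 0 (shut) to 100 (fully open). A call has 1 to 20 rows; each row is the pose to reach, as a shift and turn from the pose commanded when the call began, along the tool's axes at that moment; what a row does not reach only later rows make up. A row lasts 1/10 s, in which the tool goes at most 50 mm and 8.59 degrees, less where a joint would pass 70% of its speed; a pose out of reach is approached as far as the arm can. A call with a gripper value outside its range is refused whole. The fingers move at their own pace and stop on an object; the grip force is fixed at half the most. Time passes only in rows, so rows that repeat a pose let the fingers close. It gives the time, the measured TCP pose, the force and the opening at its end, in the units of the state.
- manip.get_state(): the state, without advancing time (a new reading comes with each control period).
- manip.grab_frame(name): name is "side" or "top"; returns the picture (400x640x3 uint8, red, green, blue); there is no depth.
- manip.camera_info(name): a dict with "vfov" (degrees; the focal length in pixels is half the picture's height over the tangent of half this angle, whatever the lens; pixels are square), "cx", "cy" (the principal point, pixels), "view" (4x4, takes a point from world to camera coordinates). Camera axes: x right, y up, looking along -z (the intrinsics and any distortion apply to the point x, -y, -z); pixel columns grow to the right and rows downward; lengths in m; the calibration is good to about 2 mm. A picture is of the moment at which its call begins. camera_info takes no time and is no camera call.
- manip.finish_job(): hands the job in, once; it reports no verdict.
The state is a dict: "clock": time; "qpos": joint angles; "qvel": joint speeds; "joint_efforts": joint torques, N m; "ee_pos": TCP position; "ee_rot": TCP orientation; "contact_force": force on the tool from outside, world axes, zero at the start; "ft_torque": the same for the moment, N m; "gripper_width": opening from 0.0 (shut) to 1.0 (fully open).
Only numpy, scipy, OpenCV 4.12 (cv2) and the standard library are available. Lean on these libraries where they do the work, as an engineer would, in place of code of your own. Each camera call takes 0.05 s, during which the arm holds its last target. There are 200 camera calls.

## Task

Take the winch's crank handle and, by cranking alone, tilt the trough so that the yellow float rolls to a stop centred between the flat plates of the plate stand; keep it resting there for at least four seconds while the sensor reads, then roll it to a stop centred between the round heads of the drum stand and keep it resting there for at least three seconds. Roll it gently, never let it run against the trough's end stops, do not touch float or trough, and leave the loose things on the bench alone. Stop your program while still gripping the crank handle, with the float at rest between the round heads.

Things in the scene. Friction and masses are not known exactly. Their poses are not given: they have to be found in the camera images.
- rig: Small green cast bench winch (body 100 x 110 mm, top 115 mm up) with worm gear; fixed. Its horizontal output shaft, along rig x and 90 mm up, carries the tilting trough. Origin on the bench under the vertical crank axis; z up; x points from winch to trough, y runs along the trough. The trough's middle is at rig x = 150 mm, y = 0.
- tilt (a joint): Tilt of the trough in rad about rig x: 0.08 x crank angle. Positive raises the +y end: the float rolls to rig -y, as the handle. Its acceleration is about 6.5 m/s2 per rad of tilt, less rolling resistance worth about 0.011 rad of tilt (varies): in a level trough it coasts, slows by some 0.07 m/s2, stops and stays. Noisy reading: reckon it from the crank.
- trough: Straight flat-bottomed aluminium trough, 450 mm long along rig y, 54 mm wide inside, floor 12 mm above the shaft, side walls 25 mm high. Black end stops: inner faces 210 mm either side of the middle, so the float touches one when its centre is 170 mm from the middle. Origin at its middle on the shaft axis (90 mm above the bench); axes as the rig's at zero tilt.
- float: Yellow plastic drum-shaped float, a solid roller 80 mm in diameter and 50 mm long, about 150 g (nominal), lying loose in the trough with its axis across it. Origin at its centre, 142 mm above the bench in the level trough; its x axis is the roller's axis (along rig x), y and z turn as it rolls.
- plate_stand: Fixed stainless sensor stand straddling the trough with two upright flat plates, 30 mm wide along the trough, 8 mm thick, tops 180 mm above the bench, one on each side of the trough with 84 mm between them. Origin on the bench in the middle of its foot, under the trough's line; axes parallel to the rig's. On either side of the trough's middle.
- plate_stand_mark (a point): Point midway between the two plates at the float's centre height (142 mm above the bench): where the float's centre belongs for the first reading.
- drum_stand: Fixed stainless sensor stand like the other, but with two upright round heads 30 mm in diameter, tops 180 mm above the bench, 84 mm between them. Origin on the bench in the middle of its foot; axes parallel to the rig's. On the other side of the trough's middle.
- drum_stand_mark (a point): Point midway between the two round heads at the float's centre height (142 mm above the bench): where the float's centre belongs for the second reading.
- elbow: Loose brass pipe elbow, about 75 x 65 x 34 mm, on the bench beside the winch; leave it alone. Origin on the bench under it.
- spare_clamp: Loose stainless U-shaped sensor clamp, 72 x 30 x 38 mm, on the bench beside the winch; leave it alone. Origin at the centre of its underside.
- wrench: Loose steel wrench, 170 mm long, lying on the robot's right; leave it alone.
- screwdriver: Loose screwdriver, 190 mm long, lying on the robot's left; leave it alone.
- oil: Loose white oil bottle, 54 mm diameter, 120 mm tall, on the robot's left; leave it standing. Origin at the centre of its underside.
- weight: Loose brass weight with a knob, 50 mm diameter, 70 mm tall, on the robot's right; leave it standing. Origin at the centre of its underside.
- crank_angle (a joint): Crank angle in rad about the vertical axis at the rig's origin, counter-clockwise from above positive, stops at -1.2 and 1.2. At 0 (the start) the arm points along rig -x (to the robot) and the trough is level. Handle centre at rig (-70 cos q, -70 sin q, 165) mm. Stiff: some 0.06 Nm of friction, under 2 N at the handle; stays where it is left.
- crank: The winch's steel crank: flat arm 123 to 133 mm above the bench with an upright round handle at its end. Origin on the crank axis 115 mm above the bench, x from the handle to the axis.
- crank_handle (a point): Centre of the crank's upright round steel handle, 24 mm diameter, from 133 to 197 mm above the bench, this point 165 mm up and 70 mm from the crank axis. To be pinched from above; the fingers may slip round it as it swings.
Mind the look-alikes: they are no part of the job. Several things have the shape of the float; the one meant has the colours described above.

How it is judged:
By the outcome, as a careful person would: the job done as asked, in the order asked, and still so for the second after the job is handed in, while the arm keeps its last pose, push and grip.
It also fails if it takes over 51 s, if anything falls off the work surface, if the arm or the gripper's body presses on something with over 40 N, if the wrist force passes 120 N, or if a joint passes its speed limit or range.

## Working session

There is one attempt and no reset: what is moved stays moved. The work goes in short steps, Python scripts to look and compute and a tool call to move; the robot and the scene stay as the last step left them, time stands still between calls to the robot, and variables do not carry over. Pictures are saved under pics/ and viewed, about 8 in all and at most 12, crops included, and the job is handed in when it is done.

Besides the shell and the picture viewer there is one more tool, called after "Request:" as name(argument=value, ...) on one line, values as JSON. arm_command: Moves the arm, as the interface text tells. Its arguments: {"type":"object","properties":{"steps":{"type":"array","items":{"type":"object","properties":{"dx":{"type":"number"},"dy":{"type":"number"},"dz":{"type":"number"},"wx":{"type":"number"},"wy":{"type":"number"},"wz":{"type":"number"},"claw":{"type":"number"}}}}},"required":["steps"]}

```bash
ls; mkdir -p pics; python3 - <<'E'
from bench import manip
import cv2,numpy as np
print(manip.get_state(), manip.pinch_z)
for n in("side","top"):
    i=manip.camera_info(n);print(n,i)
    cv2.imwrite(f"pics/{n}0.png",cv2.cvtColor(manip.grab_frame(n),cv2.COLOR_RGB2BGR))
E
```

```text
pics
{'clock': 0.0, 'qpos': array([-1.30639132e+00,  3.53631476e-01,  1.63413663e+00, -1.10909381e-05,
        1.15519963e+00, -2.39019753e-03]), 'qvel': array([ 0.000117  ,  0.00054113, -0.00081535,  0.00039889, -0.00027904,
       -0.00156881]), 'joint_efforts': array([-8.01670485e-04, -5.93839645e+01, -3.34211254e+01,  6.98653422e-02,
        2.35341716e-02, -1.17537420e-04]), 'ee_pos': array([ 0.16464773, -0.60240522,  0.21387304]), 'ee_rot': array([-3.11233106e+00, -4.17664945e-01,  2.97832210e-04]), 'contact_force': array([-0.50731278,  0.08351987, -0.04438104]), 'ft_torque': array([0.06172213, 0.00134231, 0.00601663]), 'gripper_width': 0.9962451917691632} 0.0187
side {'vfov': 57.31980591074367, 'cx': 320.4388476788744, 'cy': 196.24714443967457, 'view': array([[-0.91045887, -0.41359668,  0.00155802,  0.48311274],
       [ 0.25238606, -0.55259041,  0.79432054, -0.24664034],
       [-0.32766739,  0.7235894 ,  0.60749688, -1.08695945],
       [ 0.        ,  0.        ,  0.        ,  1.        ]])}
top {'vfov': 42.12798950347076, 'cx': 319.84012321592587, 'cy': 197.5020654942588, 'view': array([[-1.06702728e-02, -9.99941371e-01,  1.84393792e-03,
        -9.60965668e-04],
       [ 9.94835294e-01, -1.04296020e-02,  1.00965149e-01,
        -5.52553716e-01],
       [-1.00939998e-01,  2.91174021e-03,  9.94888254e-01,
        -1.56160173e+00],
       [ 0.00000000e+00,  0.00000000e+00,  0.00000000e+00,
         1.00000000e+00]])}
```

View pics/top0.png

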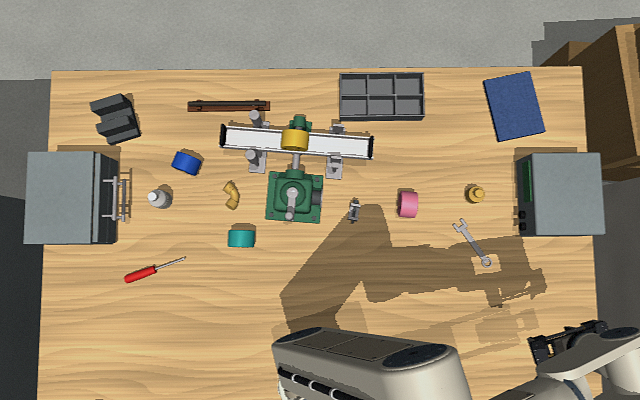

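View pics/side0.png

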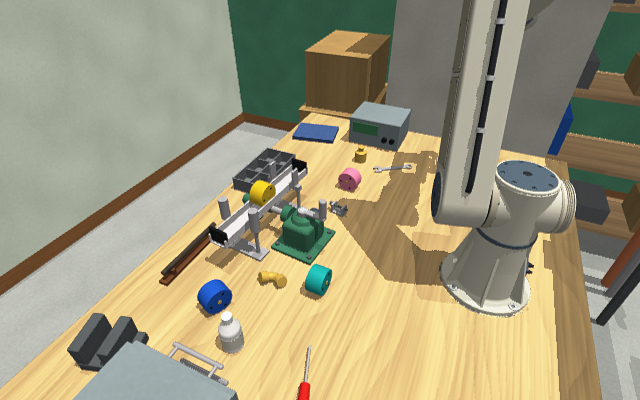

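The top view shows the yellow float at (295,139) in the trough, between stands at about (257,140) and (335,150). The winch handle is at about (291,210). The look-alikes are blue (186,162), teal (241,236) and pink (408,204), all on the bench. I'll enlarge to confirm the float and tell the two stands apart.

```bash
cat > h.py <<'E'
from bench import manip
import cv2,numpy as np
def K(n):
    i=manip.camera_info(n);f=200/np.tan(np.radians(i["vfov"]/2));return f,i["cx"],i["cy"],i["view"]
def proj(n,p):
    f,cx,cy,V=K(n);p=np.atleast_2d(p);c=p@V[:3,:3].T+V[:3,3]
    return np.c_[cx+f*c[:,0]/-c[:,2],cy-f*c[:,1]/-c[:,2]]
def back(n,u,v,z):
    f,cx,cy,V=K(n);R=V[:3,:3];o=-R.T@V[:3,3]
    d=R.T@np.array([(u-cx)/f,-(v-cy)/f,-1]);return o+d*(z-o[2])/d[2]
def yellow(img):
    h=cv2.cvtColor(img,cv2.COLOR_RGB2HSV);return cv2.inRange(h,(20,150,110),(32,255,255))
E
python3 - <<'E'
from h import *
t=cv2.imread("pics/top0.png");s=cv2.imread("pics/side0.png")
a=cv2.resize(t[100:230,210:385],None,fx=4,fy=4,interpolation=cv2.INTER_CUBIC)
b=cv2.resize(s[150:270,200:350],None,fx=4,fy=4,interpolation=cv2.INTER_CUBIC)
cv2.imwrite("pics/ct.png",a);cv2.imwrite("pics/cs.png",b)
E
```

```text
(no output)
```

View pics/ct.png

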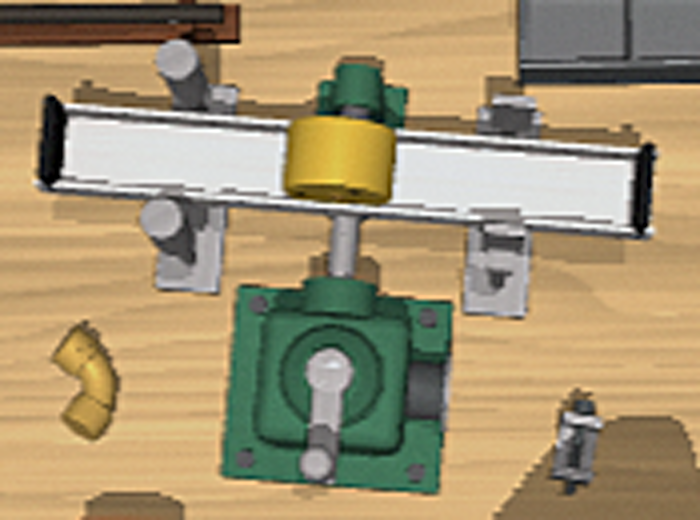

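View pics/cs.png

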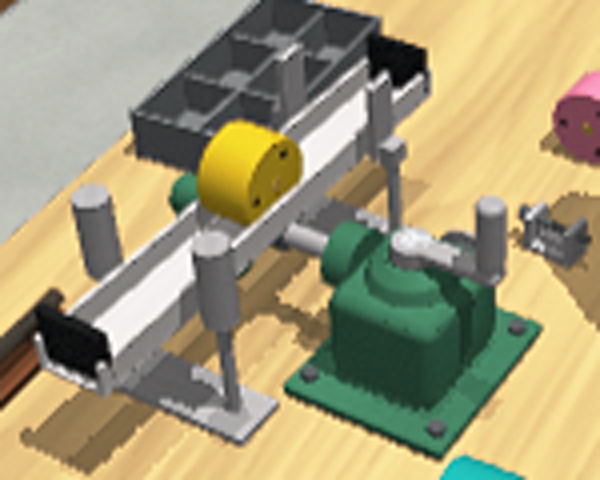

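The crop confirms the yellow float in the trough (crop 340,158). The round heads are on the robot's left (crop 178,60 and 162,218) and the flat plates on the right (crop 510,101 and 502,229). The teal, blue and pink drums lie on the bench and are look-alikes. Next I fit the rig pose.

```bash
cat > fit.py <<'E'
from h import *
from scipy.optimize import least_squares
T=lambda u,v:(210+u/4,100+v/4); S=lambda u,v:(200+u/4,150+v/4)
def W(p,rx,ry,z): c,s=np.cos(p[2]),np.sin(p[2]); return [p[0]+c*rx-s*ry,p[1]+s*rx+c*ry,z]
obs=[("top",T(317,464),lambda p:W(p,-.07,0,.197)),("side",S(490,203),lambda p:W(p,-.07,0,.197)),
("top",T(178,60),lambda p:W(p,.207,p[3],.18)),("top",T(162,218),lambda p:W(p,.093,p[3],.18)),
("side",S(93,194),lambda p:W(p,.207,p[3],.18)),("side",S(214,243),lambda p:W(p,.093,p[3],.18)),
("top",T(510,101),lambda p:W(p,.196,p[4],.18)),("top",T(502,229),lambda p:W(p,.104,p[4],.18)),
("side",S(291,50),lambda p:W(p,.196,p[4],.18)),("side",S(380,80),lambda p:W(p,.104,p[4],.18)),
("top",T(346,240),lambda p:W(p,.085,0,.1))]
r=lambda p:np.concatenate([proj(n,f(p))[0]-o for n,o,f in obs])
R=least_squares(r,[.6,.05,0,.1,-.1])
if __name__=="__main__":
    print(R.x,np.degrees(R.x[2]));print(r(R.x).reshape(-1,2).round(1).tolist())
    p=R.x
    print("handle",W(p,-.07,0,.165))
    img=cv2.cvtColor(cv2.imread("pics/top0.png"),cv2.COLOR_BGR2RGB)
    m=yellow(img)[100:160,270:320];ys,xs=np.nonzero(m);print("float px",xs.min()+270,xs.max()+270,ys.min()+100,ys.max()+100,xs.mean()+270)
    cu,cv=xs.mean()+270,ys.mean()+100
    b=back("top",cu,cv,.15)-[p[0],p[1],0];c,s=np.cos(p[2]),np.sin(p[2]);print("float rig",c*b[0]+s*b[1],-s*b[0]+c*b[1])
    for ry in(.225,-.225):print("end", (((proj("top",[W(p,.15+d,ry,.127) for d in(-.029,.029)])-[210,100])*4).round()).tolist())
E
python3 fit.py
```

```text
[ 0.5571762   0.07155824 -0.09181458  0.12323602 -0.11383929] -5.260587753535769
[[-0.2, -0.7], [0.4, -1.0], [-0.2, -0.9], [0.0, -0.5], [-0.3, -0.6], [-0.5, -0.9], [0.6, -0.5], [0.0, -0.3], [-0.8, -0.0], [-0.6, -0.2], [-0.9, 5.1]]
handle [np.float64(0.4874710369393517), np.float64(0.07797623820369466), 0.165]
float px 281 308 129 150 294.4523281596452
float rig 0.15459817910924406 0.006924207110697589
end [[35.0, 180.0], [43.0, 102.0]]
end [[655.0, 230.0], [661.0, 152.0]]
```

```bash
sed -i 's/^("side",S(380,80),\(.*\)),$/&/; s/,\n("top",T(346.*//' fit.py; sed -i '/T(346,240)/d; s/lambda p:W(p,.104,p\[4\],.18)),$/&/' fit.py; sed -i 's/^("side",S(291,50).*/&\n]/' fit.py
python3 fit.py | head -3
cat >> h.py <<'E'
from scipy.spatial.transform import Rotation as Rn
def togo(pos,yaw):
    s=manip.get_state();R=Rn.from_rotvec(s["ee_rot"]).as_matrix()
    d=R.T@(np.array(pos)-s["ee_pos"])/.03
    c,n=np.cos(yaw),np.sin(yaw);Rt=np.array([[c,n,0],[n,-c,0],[0,0,-1.]])
    w=np.degrees(Rn.from_matrix(R.T@Rt).as_rotvec())/6
    print("t",round(s["clock"],2),"d",d.round(3),"w",w.round(3),"F",s["contact_force"].round(1),"gw",round(s["gripper_width"],3))
E
python3 - <<'E'
from fit import *
p=R.x;h=W(p,-.07,0,.24);togo(h,p[2])
E
```

```text
[ 0.55554618  0.07299041 -0.0905664   0.12210917 -0.11502937] -5.18907224429964
[[-0.7, -0.1], [0.8, -0.6], [-0.4, -0.2], [-0.2, 0.2], [0.1, -0.3], [-0.0, -0.6], [0.4, 0.0], [-0.1, 0.3], [-0.4, 0.2], [-0.3, -0.1]]
handle [np.float64(0.4858330588863276), np.float64(0.0793213957264605), 0.165]
t 0.1 d [ 16.318 -19.101  -0.845] w [-1.100e-02  2.000e-03  3.413e+00] F [-0.6 -1.3 -0.6] gw 1.002
```

Request:
arm_command(steps=[{"dx":16.3,"dy":-19.1,"dz":-0.85,"wz":3.41,"claw":65},{"dx":16.3,"dy":-19.1,"dz":-0.85,"wz":3.41,"claw":65},{"dx":16.3,"dy":-19.1,"dz":-0.85,"wz":3.41,"claw":65},{"dx":16.3,"dy":-19.1,"dz":-0.85,"wz":3.41,"claw":65},{"dx":16.3,"dy":-19.1,"dz":-0.85,"wz":3.41,"claw":65},{"dx":16.3,"dy":-19.1,"dz":-0.85,"wz":3.41,"claw":65},{"dx":16.3,"dy":-19.1,"dz":-0.85,"wz":3.41,"claw":65},{"dx":16.3,"dy":-19.1,"dz":-0.85,"wz":3.41,"claw":65},{"dx":16.3,"dy":-19.1,"dz":-0.85,"wz":3.41,"claw":65},{"dx":16.3,"dy":-19.1,"dz":-0.85,"wz":3.41,"claw":65},{"dx":16.3,"dy":-19.1,"dz":-0.85,"wz":3.41,"claw":65},{"dx":16.3,"dy":-19.1,"dz":-0.85,"wz":3.41,"claw":65},{"dx":16.3,"dy":-19.1,"dz":-0.85,"wz":3.41,"claw":65},{"dx":16.3,"dy":-19.1,"dz":-0.85,"wz":3.41,"claw":65},{"dx":16.3,"dy":-19.1,"dz":-0.85,"wz":3.41,"claw":65},{"dx":16.3,"dy":-19.1,"dz":-0.85,"wz":3.41,"claw":65},{"dx":16.3,"dy":-19.1,"dz":-0.85,"wz":3.41,"claw":65},{"dx":16.3,"dy":-19.1,"dz":-0.85,"wz":3.41,"claw":65}])

```text
invalid input
```

Request:
arm_command(steps=[{"dx":1.6,"dy":-1.9,"dz":-0.1,"wx":0,"wy":0,"wz":0.3,"claw":65},{"dx":3.2,"dy":-3.8,"dz":-0.2,"wx":0,"wy":0,"wz":0.6,"claw":65}])

```text
clock: 0.3
ee_pos: [0.2065, -0.5113, 0.2178]
ee_rot: [-3.125, -0.315, 0.0]
contact_force: [-0.1, 0.9, 0.3]
gripper_width: 0.849
```

Request:
arm_command(steps=[{"dx":12.1,"dy":-16.1,"dz":-0.65,"wx":0,"wy":0,"wz":2.8,"claw":65},{"dx":12.1,"dy":-16.1,"dz":-0.65,"wx":0,"wy":0,"wz":2.8,"claw":65},{"dx":12.1,"dy":-16.1,"dz":-0.65,"wx":0,"wy":0,"wz":2.8,"claw":65},{"dx":12.1,"dy":-16.1,"dz":-0.65,"wx":0,"wy":0,"wz":2.8,"claw":65},{"dx":12.1,"dy":-16.1,"dz":-0.65,"wx":0,"wy":0,"wz":2.8,"claw":65},{"dx":12.1,"dy":-16.1,"dz":-0.65,"wx":0,"wy":0,"wz":2.8,"claw":65},{"dx":12.1,"dy":-16.1,"dz":-0.65,"wx":0,"wy":0,"wz":2.8,"claw":65},{"dx":12.1,"dy":-16.1,"dz":-0.65,"wx":0,"wy":0,"wz":2.8,"claw":65},{"dx":12.1,"dy":-16.1,"dz":-0.65,"wx":0,"wy":0,"wz":2.8,"claw":65},{"dx":12.1,"dy":-16.1,"dz":-0.65,"wx":0,"wy":0,"wz":2.8,"claw":65},{"dx":12.1,"dy":-16.1,"dz":-0.65,"wx":0,"wy":0,"wz":2.8,"claw":65},{"dx":12.1,"dy":-16.1,"dz":-0.65,"wx":0,"wy":0,"wz":2.8,"claw":65},{"dx":12.1,"dy":-16.1,"dz":-0.65,"wx":0,"wy":0,"wz":2.8,"claw":65},{"dx":12.1,"dy":-16.1,"dz":-0.65,"wx":0,"wy":0,"wz":2.8,"claw":65}])

```text
clock: 1.7
ee_pos: [0.4643, 0.0354, 0.2377]
ee_rot: [3.138, -0.135, -0.002]
contact_force: [-0.4, -0.1, -0.6]
gripper_width: 0.651
```

```bash
cat > m.py <<'E'
from fit import *
P=R.x
def hull(n,y,q=0):
    th=.08*q; a=np.linspace(0,2*np.pi,48)
    pts=[]
    for dx in(-.025,.025):
        for t in a:
            ry=y+.04*np.cos(t); rz=.052+.04*np.sin(t)
            pts.append(W(P,.15+dx,ry*np.cos(th)-rz*np.sin(th),.09+ry*np.sin(th)+rz*np.cos(th)))
    return proj(n,pts)
def meas(n,q=0,tag=None):
    img=manip.grab_frame(n)
    if tag: cv2.imwrite(f"pics/{tag}.png",cv2.cvtColor(img,cv2.COLOR_RGB2BGR))
    m=yellow(img)
    box=proj(n,[W(P,.15+dx,y,z) for dx in(-.03,.03) for y in(-.22,.22) for z in(.1,.19)])
    z=np.zeros_like(m);cv2.fillConvexPoly(z,cv2.convexHull(box.astype(np.int32)),255);m&=z
    k,l,st,_=cv2.connectedComponentsWithStats(m);i=1+np.argmax(st[1:,4])
    ob=cv2.convexHull(np.argwhere(l==i)[:,::-1].astype(np.float32)).reshape(-1,2)
    ax=proj(n,[W(P,.15,.1,.142),W(P,.15,-.1,.142)]);e=(ax[1]-ax[0])/np.linalg.norm(ax[1]-ax[0])
    g=lambda a:np.array([(a@e).min(),(a@e).max()])
    o=g(ob)+[-.5,.5]
    r=least_squares(lambda y:g(hull(n,y[0],q))-o,[0.])
    return r.x[0],r.fun.round(1),int(st[i,4])
def crank():
    s=manip.get_state();c,n=np.cos(P[2]),np.sin(P[2]);d=s["ee_pos"][:2]-P[:2]
    x,y=c*d[0]+n*d[1],-n*d[0]+c*d[1]
    return np.arctan2(-y,-x),np.hypot(x,y),s
def rep(q=0,side=True,tag=None):
    k=crank();print("t",round(k[2]["clock"],2),"q",round(k[0],3),"r",round(k[1],4),"F",k[2]["contact_force"].round(1),"gw",round(k[2]["gripper_width"],3))
    print("top",meas("top",q,tag));
    if side: print("side",meas("side",q))
E
python3 - <<'E'
from m import *
togo(W(P,-.07,0,.146),P[2]);rep(0)
E
```

```text
t 1.7 d [ 0.593 -1.523  3.056] w [0.003 0.009 0.043] F [-0.4 -0.1 -0.6] gw 0.651
t 1.7 q 0.482 r 0.0987 F [-0.4 -0.1 -0.6] gw 0.651
top (np.float64(0.0055458430466510155), array([-0.4,  0.4]), 442)
side (np.float64(0.006731737651518081), array([-1. ,  1.1]), 459)
```

```bash
python3 - <<'E'
from m import *
togo(W(P,-.07,0,.146),P[2]);print(manip.get_state()["qvel"].round(3))
E
```

```text
t 1.8 d [ 0.607 -1.589  3.055] w [0.006 0.011 0.013] F [-0.6 -0.7  0.1] gw 0.647
[-0.023 -0.009  0.005  0.001 -0.001  0.002]
```

Request:
arm_command(steps=[{"dx":0.6,"dy":-1.58,"dz":0,"wx":0,"wy":0,"wz":0,"claw":65},{"dx":0.6,"dy":-1.58,"dz":0,"wx":0,"wy":0,"wz":0,"claw":65},{"dx":0.6,"dy":-1.58,"dz":0.6,"wx":0,"wy":0,"wz":0,"claw":65}])

```text
clock: 2.1
ee_pos: [0.4878, 0.0792, 0.2215]
ee_rot: [-3.138, 0.141, -0.005]
contact_force: [0.6, -0.4, 0.2]
gripper_width: 0.649
```

```bash
python3 - <<'E'
from m import *
cv2.imwrite("pics/s1.png",cv2.resize(cv2.cvtColor(manip.grab_frame("side"),cv2.COLOR_RGB2BGR)[100:260,220:420],None,fx=3,fy=3))
cv2.imwrite("pics/t1.png",cv2.resize(cv2.cvtColor(manip.grab_frame("top"),cv2.COLOR_RGB2BGR)[100:260,210:410],None,fx=3,fy=3))
togo(W(P,-.07,0,.146),P[2])
E
```

```text
t 2.2 d [ 0.044 -0.044  2.413] w [ 0.012  0.034 -0.   ] F [-0.3 -0.3  0.7] gw 0.651
```

View pics/s1.png

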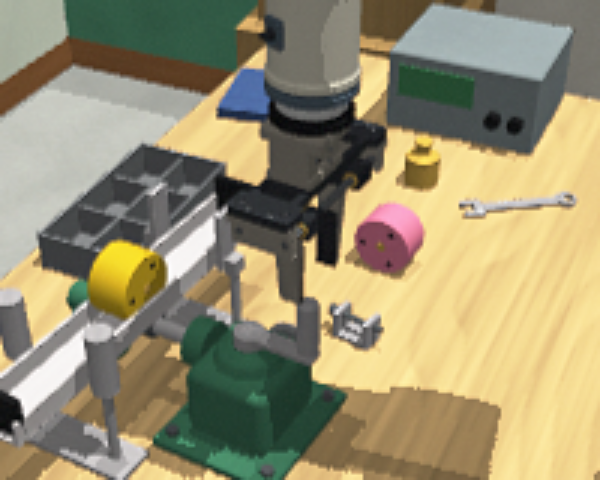

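The side crop shows the open fingers (crop 290,275 and 328,235) straddling the handle (310,320) from above. The float is undisturbed at (128,280). I'll descend and grip.

Request:
arm_command(steps=[{"dx":0.04,"dy":-0.04,"dz":1.2,"wx":0,"wy":0,"wz":0,"claw":65},{"dx":0.04,"dy":-0.04,"dz":2.4,"wx":0,"wy":0,"wz":0,"claw":65},{"dx":0.04,"dy":-0.04,"dz":2.4,"wx":0,"wy":0,"wz":0,"claw":15},{"dx":0.04,"dy":-0.04,"dz":2.4,"wx":0,"wy":0,"wz":0,"claw":15},{"dx":0.04,"dy":-0.04,"dz":2.4,"wx":0,"wy":0,"wz":0,"claw":15},{"dx":0.04,"dy":-0.04,"dz":2.4,"wx":0,"wy":0,"wz":0,"claw":10},{"dx":0.04,"dy":-0.04,"dz":2.4,"wx":0,"wy":0,"wz":0,"claw":10}])

```text
clock: 2.9
ee_pos: [0.4887, 0.081, 0.1495]
ee_rot: [-3.138, 0.14, -0.004]
contact_force: [-1.6, -1.3, 8.4]
gripper_width: 0.259
```

```bash
python3 - <<'E'
from m import *
togo(W(P,-.07,0,.146),P[2]);rep(0)
E
```

```text
t 2.9 d [-0.09   0.064  0.116] w [-0.004 -0.022  0.012] F [-1.6 -1.3  8.4] gw 0.259
t 2.9 q -0.029 r 0.0673 F [-1.6 -1.3  8.4] gw 0.259
top (np.float64(0.0055458430466510155), array([-0.4,  0.4]), 442)
side (np.float64(0.0069273451686398735), array([-1.1,  1.1]), 459)
```

Gripped: the opening of 23.8 mm matches the 24 mm handle. First pulse, aimed to stop short of the plates.

Request:
arm_command(steps=[{"dx":0.07,"dy":0.58,"dz":0,"wx":0,"wy":0,"wz":0,"claw":10},{"dx":0.28,"dy":1.12,"dz":0,"wx":0,"wy":0,"wz":0,"claw":10},{"dx":0.28,"dy":1.12,"dz":0,"wx":0,"wy":0,"wz":0,"claw":10},{"dx":0.28,"dy":1.12,"dz":0,"wx":0,"wy":0,"wz":0,"claw":10},{"dx":0.28,"dy":1.12,"dz":0,"wx":0,"wy":0,"wz":0,"claw":10},{"dx":0.07,"dy":0.58,"dz":0,"wx":0,"wy":0,"wz":0,"claw":10},{"dx":0,"dy":0.03,"dz":0,"wx":0,"wy":0,"wz":0,"claw":10},{"dx":0,"dy":0.03,"dz":0,"wx":0,"wy":0,"wz":0,"claw":10}])

```text
clock: 3.8
ee_pos: [0.4856, 0.0805, 0.1486]
ee_rot: [3.137, -0.14, -0.006]
contact_force: [-9.7, -3.3, 9.7]
gripper_width: 0.258
```

```bash
python3 - <<'E'
from m import *
rep(0);rep(0)
E
```

```text
t 3.8 q -0.016 r 0.0703 F [-9.7 -3.3  9.7] gw 0.258
top (np.float64(-0.03771942762649891), array([-0.2,  0.2]), 452)
side (np.float64(-0.040176504350037896), array([-0.7,  0.8]), 426)
t 3.9 q -0.01 r 0.0703 F [-9.4 -2.5  9.8] gw 0.254
top (np.float64(-0.04390415932623589), array([-0.1,  0.1]), 448)
side (np.float64(-0.0478861905938791), array([-0.9,  1. ]), 419)
```

Request:
arm_command(steps=[{"dx":-0.08,"dy":0.02,"dz":0,"wx":0,"wy":0,"wz":0,"claw":10},{"dx":-0.08,"dy":0.02,"dz":0,"wx":0,"wy":0,"wz":0,"claw":10},{"dx":-0.08,"dy":0.02,"dz":0,"wx":0,"wy":0,"wz":0,"claw":10},{"dx":-0.08,"dy":0.02,"dz":0,"wx":0,"wy":0,"wz":0,"claw":10},{"dx":-0.08,"dy":0.02,"dz":0,"wx":0,"wy":0,"wz":0,"claw":10},{"dx":-0.08,"dy":0.02,"dz":0,"wx":0,"wy":0,"wz":0,"claw":10},{"dx":-0.08,"dy":0.02,"dz":0,"wx":0,"wy":0,"wz":0,"claw":10}])

```text
clock: 4.7
ee_pos: [0.4855, 0.0796, 0.1486]
ee_rot: [3.138, -0.14, 0.001]
contact_force: [-1.1, -2.6, 6.3]
gripper_width: 0.254
```

```bash
python3 - <<'E'
from m import *
rep(0);rep(0,tag="t2")
E
```

```text
t 4.7 q -0.004 r 0.0703 F [-1.1 -2.6  6.3] gw 0.254
top (np.float64(-0.0828198159765027), array([-0.3,  0.3]), 447)
side (np.float64(-0.08368707527751265), array([-1.,  1.]), 405)
t 4.8 q -0.004 r 0.0703 F [-1.1 -1.9  5.8] gw 0.253
top (np.float64(-0.08477046834315541), array([-0.2,  0.2]), 447)
side (np.float64(-0.08391954702520246), array([-1. ,  1.1]), 410)
```

Request:
arm_command(steps=[{"dx":0.07,"dy":0.58,"dz":0,"wx":0,"wy":0,"wz":0,"claw":10},{"dx":0.28,"dy":1.12,"dz":0,"wx":0,"wy":0,"wz":0,"claw":10},{"dx":0.28,"dy":1.12,"dz":0,"wx":0,"wy":0,"wz":0,"claw":10},{"dx":0.07,"dy":0.58,"dz":0,"wx":0,"wy":0,"wz":0,"claw":10},{"dx":0,"dy":0.0,"dz":0,"wx":0,"wy":0,"wz":0,"claw":10},{"dx":0,"dy":0.0,"dz":0,"wx":0,"wy":0,"wz":0,"claw":10},{"dx":0,"dy":0.0,"dz":0,"wx":0,"wy":0,"wz":0,"claw":10},{"dx":0,"dy":0.0,"dz":0,"wx":0,"wy":0,"wz":0,"claw":10}])

```text
clock: 5.7
ee_pos: [0.4828, 0.0796, 0.1478]
ee_rot: [3.138, -0.14, -0.008]
contact_force: [-8.7, -1.8, 8.3]
gripper_width: 0.253
```

```bash
python3 - <<'E'
from m import *
rep(0);rep(0)
E
```

```text
t 5.7 q -0.0 r 0.0731 F [-8.7 -1.8  8.3] gw 0.253
top (np.float64(-0.11808638451064081), array([-0.3,  0.3]), 445)
side (np.float64(-0.11940360127838077), array([-0.8,  0.9]), 348)
t 5.8 q 0.0 r 0.0731 F [-9.2 -2.2  8.7] gw 0.256
top (np.float64(-0.12168905023469455), array([-0.2,  0.2]), 447)
side (np.float64(-0.1224636428936203), array([-0.8,  0.8]), 350)
```

Request:
arm_command(steps=[{"dx":0,"dy":0,"dz":0,"wx":0,"wy":0,"wz":0,"claw":10},{"dx":0,"dy":0,"dz":0,"wx":0,"wy":0,"wz":0,"claw":10},{"dx":0,"dy":0,"dz":0,"wx":0,"wy":0,"wz":0,"claw":10},{"dx":0,"dy":0,"dz":0,"wx":0,"wy":0,"wz":0,"claw":10},{"dx":0,"dy":0,"dz":0,"wx":0,"wy":0,"wz":0,"claw":10}])

```text
clock: 6.4
ee_pos: [0.4828, 0.0795, 0.1478]
ee_rot: [3.138, -0.141, -0.008]
contact_force: [-9.4, -1.4, 7.9]
gripper_width: 0.259
```

```bash
python3 - <<'E'
from m import *
rep(0);rep(0,tag="t3")
E
```

```text
t 6.4 q 0.001 r 0.0731 F [-9.4 -1.4  7.9] gw 0.259
top (np.float64(-0.13070146660767237), array([-0.3,  0.3]), 448)
side (np.float64(-0.12955882653261114), array([-0.7,  0.8]), 332)
t 6.5 q 0.001 r 0.0731 F [-10.   -1.1   7.4] gw 0.253
top (np.float64(-0.13070146660767237), array([-0.3,  0.3]), 449)
side (np.float64(-0.12955882653261114), array([-0.7,  0.8]), 330)
```

Request:
arm_command(steps=[{"dx":0.05,"dy":-0.46,"dz":0,"wx":0,"wy":0,"wz":0,"claw":10},{"dx":0.18,"dy":-0.91,"dz":0,"wx":0,"wy":0,"wz":0,"claw":10},{"dx":0.18,"dy":-0.91,"dz":0,"wx":0,"wy":0,"wz":0,"claw":10},{"dx":0.05,"dy":-0.46,"dz":0,"wx":0,"wy":0,"wz":0,"claw":10},{"dx":0,"dy":0.0,"dz":0,"wx":0,"wy":0,"wz":0,"claw":10},{"dx":0,"dy":0.0,"dz":0,"wx":0,"wy":0,"wz":0,"claw":10},{"dx":0,"dy":0.0,"dz":0,"wx":0,"wy":0,"wz":0,"claw":10},{"dx":0,"dy":0.0,"dz":0,"wx":0,"wy":0,"wz":0,"claw":10},{"dx":0,"dy":0.0,"dz":0,"wx":0,"wy":0,"wz":0,"claw":10},{"dx":0,"dy":0.0,"dz":0,"wx":0,"wy":0,"wz":0,"claw":10}])

```text
clock: 7.6
ee_pos: [0.4829, 0.0804, 0.1475]
ee_rot: [-3.138, 0.14, 0.008]
contact_force: [-8.6, 3.9, 4.3]
gripper_width: 0.253
```

```bash
python3 - <<'E'
from m import *
rep(0);rep(0,tag="t4")
E
```

```text
t 7.6 q -0.011 r 0.0731 F [-8.6  3.9  4.3] gw 0.253
top (np.float64(-0.1121525968795232), array([-0.3,  0.3]), 453)
side (np.float64(-0.11092395068839479), array([-1.2,  1.3]), 363)
t 7.7 q -0.011 r 0.0731 F [-8.5  4.1  3.7] gw 0.255
top (np.float64(-0.11203974479315064), array([-0.3,  0.3]), 453)
side (np.float64(-0.10935937577183323), array([-0.9,  0.9]), 363)
```

```bash
python3 - <<'E'
from m import *
t=cv2.cvtColor(manip.grab_frame("top"),cv2.COLOR_RGB2BGR);s=cv2.cvtColor(manip.grab_frame("side"),cv2.COLOR_RGB2BGR)
a=cv2.resize(t[115:195,290:390],None,fx=4,fy=5,interpolation=cv2.INTER_CUBIC)
b=cv2.resize(s[145:225,250:345],None,fx=4,fy=5,interpolation=cv2.INTER_CUBIC)
for img,n,o in((a,"top",(290,115)),(b,"side",(250,145))):
    for dx in(.104,.196):
        for dy in(-.015,.015):
            for x in (-.004,.004):
                u=(proj(n,W(P,dx+x,P[4]+dy,.18))[0]-o+.5)*[4,5];cv2.circle(img,tuple(u.astype(int)),2,(0,0,255),-1)
    h=((hull(n,-.1120)-o+.5)*[4,5]).astype(np.int32);cv2.polylines(img,[cv2.convexHull(h)],True,(255,0,0),1)
cv2.imwrite("pics/v5.png",np.hstack([a,b]))
E
```

```text
(no output)
```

View pics/v5.png

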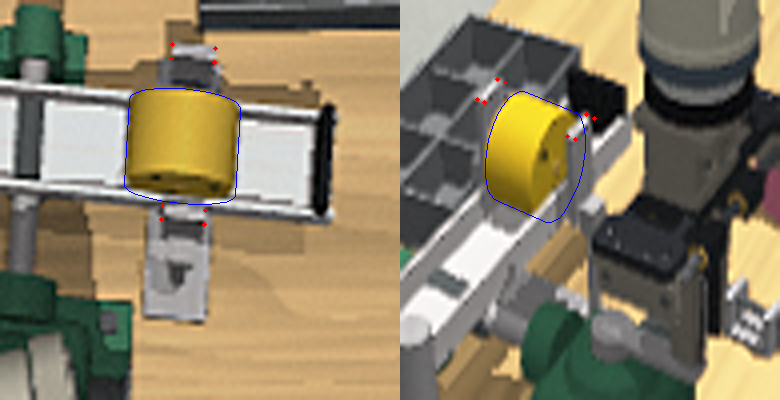

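The overlay fits the plates (top view, crop 163–216) and the float outline. The float centre is at y≈-112 mm and the plates are at -115 mm. One tiny corrective pulse of about 3 mm.

Request:
arm_command(steps=[{"dx":0.03,"dy":0.35,"dz":0,"wx":0,"wy":0,"wz":0,"claw":10},{"dx":0.1,"dy":0.69,"dz":0,"wx":0,"wy":0,"wz":0,"claw":10},{"dx":0.03,"dy":0.35,"dz":0,"wx":0,"wy":0,"wz":0,"claw":10},{"dx":0,"dy":0.01,"dz":0,"wx":0,"wy":0,"wz":0,"claw":10},{"dx":0,"dy":0.01,"dz":0,"wx":0,"wy":0,"wz":0,"claw":10},{"dx":0,"dy":0.01,"dz":0,"wx":0,"wy":0,"wz":0,"claw":10},{"dx":0,"dy":0.01,"dz":0,"wx":0,"wy":0,"wz":0,"claw":10},{"dx":0,"dy":0.01,"dz":0,"wx":0,"wy":0,"wz":0,"claw":10}])

```text
clock: 8.7
ee_pos: [0.4825, 0.0789, 0.1474]
ee_rot: [3.137, -0.141, -0.009]
contact_force: [-8.5, -3.8, 4.9]
gripper_width: 0.255
```

```bash
python3 - <<'E'
from m import *
rep(0);rep(0)
E
```

```text
t 8.7 q 0.01 r 0.0733 F [-8.5 -3.8  4.9] gw 0.255
top (np.float64(-0.11860943694852176), array([-0.2,  0.2]), 446)
side (np.float64(-0.11746387923146055), array([-1.1,  1.2]), 349)
t 8.8 q 0.009 r 0.0733 F [-8.2 -3.2  4.5] gw 0.253
top (np.float64(-0.11860943694852176), array([-0.2,  0.2]), 445)
side (np.float64(-0.11746387923146055), array([-1.1,  1.2]), 350)
```

Request:
arm_command(steps=[{"dx":0.02,"dy":-0.3,"dz":0,"wx":0,"wy":0,"wz":0,"claw":10},{"dx":0.08,"dy":-0.6,"dz":0,"wx":0,"wy":0,"wz":0,"claw":10},{"dx":0.02,"dy":-0.3,"dz":0,"wx":0,"wy":0,"wz":0,"claw":10},{"dx":0,"dy":0.0,"dz":0,"wx":0,"wy":0,"wz":0,"claw":10},{"dx":0,"dy":0.0,"dz":0,"wx":0,"wy":0,"wz":0,"claw":10},{"dx":0,"dy":0.0,"dz":0,"wx":0,"wy":0,"wz":0,"claw":10},{"dx":0,"dy":0.0,"dz":0,"wx":0,"wy":0,"wz":0,"claw":10},{"dx":0,"dy":0.0,"dz":0,"wx":0,"wy":0,"wz":0,"claw":10}])

```text
clock: 9.7
ee_pos: [0.4828, 0.0803, 0.1473]
ee_rot: [-3.138, 0.14, 0.008]
contact_force: [-7.4, 5.5, 0.6]
gripper_width: 0.255
```

```bash
python3 - <<'E'
from m import *
rep(0);rep(0)
E
```

```text
t 9.7 q -0.01 r 0.0731 F [-7.4  5.5  0.6] gw 0.255
top (np.float64(-0.11564287073941246), array([-0.2,  0.2]), 447)
side (np.float64(-0.11431503370703588), array([-0.5,  0.6]), 359)
t 9.8 q -0.01 r 0.0731 F [-7.6  5.5  2. ] gw 0.254
top (np.float64(-0.11575571937122599), array([-0.2,  0.2]), 446)
side (np.float64(-0.11455547200093345), array([-0.6,  0.6]), 362)
```

Centred at -0.115 within 1 mm. Holding still for the reading.

Request:
arm_command(steps=[{"dx":0,"dy":0,"dz":0,"wx":0,"wy":0,"wz":0,"claw":10},{"dx":0,"dy":0,"dz":0,"wx":0,"wy":0,"wz":0,"claw":10},{"dx":0,"dy":0,"dz":0,"wx":0,"wy":0,"wz":0,"claw":10},{"dx":0,"dy":0,"dz":0,"wx":0,"wy":0,"wz":0,"claw":10},{"dx":0,"dy":0,"dz":0,"wx":0,"wy":0,"wz":0,"claw":10},{"dx":0,"dy":0,"dz":0,"wx":0,"wy":0,"wz":0,"claw":10},{"dx":0,"dy":0,"dz":0,"wx":0,"wy":0,"wz":0,"claw":10},{"dx":0,"dy":0,"dz":0,"wx":0,"wy":0,"wz":0,"claw":10},{"dx":0,"dy":0,"dz":0,"wx":0,"wy":0,"wz":0,"claw":10},{"dx":0,"dy":0,"dz":0,"wx":0,"wy":0,"wz":0,"claw":10},{"dx":0,"dy":0,"dz":0,"wx":0,"wy":0,"wz":0,"claw":10},{"dx":0,"dy":0,"dz":0,"wx":0,"wy":0,"wz":0,"claw":10},{"dx":0,"dy":0,"dz":0,"wx":0,"wy":0,"wz":0,"claw":10},{"dx":0,"dy":0,"dz":0,"wx":0,"wy":0,"wz":0,"claw":10},{"dx":0,"dy":0,"dz":0,"wx":0,"wy":0,"wz":0,"claw":10},{"dx":0,"dy":0,"dz":0,"wx":0,"wy":0,"wz":0,"claw":10},{"dx":0,"dy":0,"dz":0,"wx":0,"wy":0,"wz":0,"claw":10},{"dx":0,"dy":0,"dz":0,"wx":0,"wy":0,"wz":0,"claw":10},{"dx":0,"dy":0,"dz":0,"wx":0,"wy":0,"wz":0,"claw":10},{"dx":0,"dy":0,"dz":0,"wx":0,"wy":0,"wz":0,"claw":10}])

```text
clock: 11.9
ee_pos: [0.4829, 0.0804, 0.1473]
ee_rot: [-3.138, 0.14, 0.008]
contact_force: [-7.2, 5.9, 1.2]
gripper_width: 0.256
```

Request:
arm_command(steps=[{"dx":0,"dy":0,"dz":0,"wx":0,"wy":0,"wz":0,"claw":10},{"dx":0,"dy":0,"dz":0,"wx":0,"wy":0,"wz":0,"claw":10},{"dx":0,"dy":0,"dz":0,"wx":0,"wy":0,"wz":0,"claw":10},{"dx":0,"dy":0,"dz":0,"wx":0,"wy":0,"wz":0,"claw":10},{"dx":0,"dy":0,"dz":0,"wx":0,"wy":0,"wz":0,"claw":10},{"dx":0,"dy":0,"dz":0,"wx":0,"wy":0,"wz":0,"claw":10},{"dx":0,"dy":0,"dz":0,"wx":0,"wy":0,"wz":0,"claw":10},{"dx":0,"dy":0,"dz":0,"wx":0,"wy":0,"wz":0,"claw":10},{"dx":0,"dy":0,"dz":0,"wx":0,"wy":0,"wz":0,"claw":10},{"dx":0,"dy":0,"dz":0,"wx":0,"wy":0,"wz":0,"claw":10},{"dx":0,"dy":0,"dz":0,"wx":0,"wy":0,"wz":0,"claw":10},{"dx":0,"dy":0,"dz":0,"wx":0,"wy":0,"wz":0,"claw":10},{"dx":0,"dy":0,"dz":0,"wx":0,"wy":0,"wz":0,"claw":10},{"dx":0,"dy":0,"dz":0,"wx":0,"wy":0,"wz":0,"claw":10},{"dx":0,"dy":0,"dz":0,"wx":0,"wy":0,"wz":0,"claw":10},{"dx":0,"dy":0,"dz":0,"wx":0,"wy":0,"wz":0,"claw":10},{"dx":0,"dy":0,"dz":0,"wx":0,"wy":0,"wz":0,"claw":10},{"dx":0,"dy":0,"dz":0,"wx":0,"wy":0,"wz":0,"claw":10},{"dx":0,"dy":0,"dz":0,"wx":0,"wy":0,"wz":0,"claw":10},{"dx":0,"dy":0,"dz":0,"wx":0,"wy":0,"wz":0,"claw":10}])

```text
clock: 13.9
ee_pos: [0.4828, 0.0803, 0.1473]
ee_rot: [-3.138, 0.14, 0.008]
contact_force: [-7.2, 5.7, 1.3]
gripper_width: 0.253
```

Request:
arm_command(steps=[{"dx":0,"dy":0,"dz":0,"wx":0,"wy":0,"wz":0,"claw":10},{"dx":0,"dy":0,"dz":0,"wx":0,"wy":0,"wz":0,"claw":10},{"dx":0,"dy":0,"dz":0,"wx":0,"wy":0,"wz":0,"claw":10},{"dx":0,"dy":0,"dz":0,"wx":0,"wy":0,"wz":0,"claw":10},{"dx":0,"dy":0,"dz":0,"wx":0,"wy":0,"wz":0,"claw":10},{"dx":0,"dy":0,"dz":0,"wx":0,"wy":0,"wz":0,"claw":10},{"dx":0,"dy":0,"dz":0,"wx":0,"wy":0,"wz":0,"claw":10},{"dx":0,"dy":0,"dz":0,"wx":0,"wy":0,"wz":0,"claw":10},{"dx":0,"dy":0,"dz":0,"wx":0,"wy":0,"wz":0,"claw":10},{"dx":0,"dy":0,"dz":0,"wx":0,"wy":0,"wz":0,"claw":10}])

```text
clock: 14.9
ee_pos: [0.4828, 0.0803, 0.1473]
ee_rot: [-3.138, 0.14, 0.008]
contact_force: [-6.6, 5.1, 1.9]
gripper_width: 0.255
```

```bash
python3 - <<'E'
from m import *
rep(0)
E
```

```text
t 14.9 q -0.01 r 0.0731 F [-6.6  5.1  1.9] gw 0.255
top (np.float64(-0.11575571937122599), array([-0.2,  0.2]), 445)
side (np.float64(-0.11588810559001865), array([-0.8,  0.9]), 359)
```

The float rested at the plates from 9.7 to 14.9 s. Now rolling towards the drum stand.

Request:
arm_command(steps=[{"dx":0.07,"dy":-0.58,"dz":0,"wx":0,"wy":0,"wz":0,"claw":10},{"dx":0.28,"dy":-1.12,"dz":0,"wx":0,"wy":0,"wz":0,"claw":10},{"dx":0.28,"dy":-1.12,"dz":0,"wx":0,"wy":0,"wz":0,"claw":10},{"dx":0.28,"dy":-1.12,"dz":0,"wx":0,"wy":0,"wz":0,"claw":10},{"dx":0.28,"dy":-1.12,"dz":0,"wx":0,"wy":0,"wz":0,"claw":10},{"dx":0.28,"dy":-1.12,"dz":0,"wx":0,"wy":0,"wz":0,"claw":10},{"dx":0.07,"dy":-0.58,"dz":0,"wx":0,"wy":0,"wz":0,"claw":10},{"dx":0,"dy":0.01,"dz":0,"wx":0,"wy":0,"wz":0,"claw":10},{"dx":0,"dy":0.01,"dz":0,"wx":0,"wy":0,"wz":0,"claw":10},{"dx":0,"dy":0.01,"dz":0,"wx":0,"wy":0,"wz":0,"claw":10},{"dx":0,"dy":0.01,"dz":0,"wx":0,"wy":0,"wz":0,"claw":10},{"dx":0,"dy":0.01,"dz":0,"wx":0,"wy":0,"wz":0,"claw":10},{"dx":0,"dy":0.01,"dz":0,"wx":0,"wy":0,"wz":0,"claw":10}])

```text
clock: 16.3
ee_pos: [0.4823, 0.0796, 0.1473]
ee_rot: [-3.138, 0.14, 0.009]
contact_force: [-9.3, 2.5, 3.2]
gripper_width: 0.256
```

```bash
python3 - <<'E'
from m import *
rep(0);rep(0)
E
```

```text
t 16.3 q 0.001 r 0.0736 F [-9.3  2.5  3.2] gw 0.256
top (np.float64(-0.02957584494883797), array([-0.1,  0.1]), 447)
side (np.float64(-0.02524111160024145), array([-0.8,  0.8]), 441)
t 16.4 q 0.001 r 0.0736 F [-9.6  2.3  3.7] gw 0.254
top (np.float64(-0.023631640207135297), array([-0.4,  0.4]), 443)
side (np.float64(-0.02065990328731859), array([-0.5,  0.5]), 447)
```

Request:
arm_command(steps=[{"dx":0,"dy":0,"dz":0,"wx":0,"wy":0,"wz":0,"claw":10},{"dx":0,"dy":0,"dz":0,"wx":0,"wy":0,"wz":0,"claw":10},{"dx":0,"dy":0,"dz":0,"wx":0,"wy":0,"wz":0,"claw":10},{"dx":0,"dy":0,"dz":0,"wx":0,"wy":0,"wz":0,"claw":10},{"dx":0,"dy":0,"dz":0,"wx":0,"wy":0,"wz":0,"claw":10},{"dx":0,"dy":0,"dz":0,"wx":0,"wy":0,"wz":0,"claw":10},{"dx":0,"dy":0,"dz":0,"wx":0,"wy":0,"wz":0,"claw":10},{"dx":0,"dy":0,"dz":0,"wx":0,"wy":0,"wz":0,"claw":10}])

```text
clock: 17.3
ee_pos: [0.4823, 0.0796, 0.1473]
ee_rot: [-3.138, 0.14, 0.009]
contact_force: [-10.1, 2.6, 3.5]
gripper_width: 0.253
```

```bash
python3 - <<'E'
from m import *
rep(0);rep(0)
E
```

```text
t 17.3 q 0.0 r 0.0736 F [-10.1   2.6   3.5] gw 0.253
top (np.float64(-0.00887318836684366), array([-0.3,  0.3]), 442)
side (np.float64(-0.007658705419501124), array([-0.9,  1. ]), 456)
t 17.4 q 0.001 r 0.0735 F [-10.1   3.4   4. ] gw 0.255
top (np.float64(-0.00864572116408989), array([-0.3,  0.3]), 445)
side (np.float64(-0.007658705419501124), array([-0.9,  1. ]), 453)
```

Request:
arm_command(steps=[{"dx":0.07,"dy":-0.58,"dz":0,"wx":0,"wy":0,"wz":0,"claw":10},{"dx":0.28,"dy":-1.12,"dz":0,"wx":0,"wy":0,"wz":0,"claw":10},{"dx":0.28,"dy":-1.12,"dz":0,"wx":0,"wy":0,"wz":0,"claw":10},{"dx":0.28,"dy":-1.12,"dz":0,"wx":0,"wy":0,"wz":0,"claw":10},{"dx":0.28,"dy":-1.12,"dz":0,"wx":0,"wy":0,"wz":0,"claw":10},{"dx":0.28,"dy":-1.12,"dz":0,"wx":0,"wy":0,"wz":0,"claw":10},{"dx":0.07,"dy":-0.58,"dz":0,"wx":0,"wy":0,"wz":0,"claw":10},{"dx":0,"dy":0,"dz":0,"wx":0,"wy":0,"wz":0,"claw":10},{"dx":0,"dy":0,"dz":0,"wx":0,"wy":0,"wz":0,"claw":10},{"dx":0,"dy":0,"dz":0,"wx":0,"wy":0,"wz":0,"claw":10}])

```text
clock: 18.5
ee_pos: [0.4823, 0.0793, 0.1474]
ee_rot: [-3.138, 0.141, 0.009]
contact_force: [-9.3, 3.2, 3.6]
gripper_width: 0.254
```

```bash
python3 - <<'E'
from m import *
rep(0);rep(0)
E
```

```text
t 18.5 q 0.004 r 0.0735 F [-9.3  3.2  3.6] gw 0.254
top (np.float64(0.054653112895995636), array([-0.5,  0.5]), 445)
side (np.float64(0.059499201835304674), array([-0.8,  0.9]), 446)
t 18.6 q 0.003 r 0.0735 F [-8.3  3.9  3.3] gw 0.255
top (np.float64(0.0626749171491547), array([-0.4,  0.4]), 450)
side (np.float64(0.06769853275906362), array([-0.8,  0.9]), 443)
```

Request:
arm_command(steps=[{"dx":0,"dy":0,"dz":0,"wx":0,"wy":0,"wz":0,"claw":10},{"dx":0,"dy":0,"dz":0,"wx":0,"wy":0,"wz":0,"claw":10},{"dx":0,"dy":0,"dz":0,"wx":0,"wy":0,"wz":0,"claw":10},{"dx":0,"dy":0,"dz":0,"wx":0,"wy":0,"wz":0,"claw":10},{"dx":0,"dy":0,"dz":0,"wx":0,"wy":0,"wz":0,"claw":10},{"dx":0,"dy":0,"dz":0,"wx":0,"wy":0,"wz":0,"claw":10},{"dx":0,"dy":0,"dz":0,"wx":0,"wy":0,"wz":0,"claw":10},{"dx":0,"dy":0,"dz":0,"wx":0,"wy":0,"wz":0,"claw":10},{"dx":0,"dy":0,"dz":0,"wx":0,"wy":0,"wz":0,"claw":10},{"dx":0,"dy":0,"dz":0,"wx":0,"wy":0,"wz":0,"claw":10}])

```text
clock: 19.7
ee_pos: [0.4824, 0.0795, 0.1474]
ee_rot: [-3.138, 0.14, 0.009]
contact_force: [-9.5, 2.1, 3.8]
gripper_width: 0.256
```

```bash
python3 - <<'E'
from m import *
rep(0);rep(0)
E
```

```text
t 19.7 q 0.002 r 0.0735 F [-9.5  2.1  3.8] gw 0.256
top (np.float64(0.09605281615402271), array([-0.7,  0.7]), 443)
side (np.float64(0.09663749087461397), array([-0.5,  0.5]), 456)
t 19.8 q 0.002 r 0.0735 F [-9.7  1.9  4.2] gw 0.255
top (np.float64(0.09605281615402271), array([-0.7,  0.7]), 444)
side (np.float64(0.09663749087461397), array([-0.5,  0.5]), 456)
```

Request:
arm_command(steps=[{"dx":0.06,"dy":-0.53,"dz":0,"wx":0,"wy":0,"wz":0,"claw":10},{"dx":0.24,"dy":-1.04,"dz":0,"wx":0,"wy":0,"wz":0,"claw":10},{"dx":0.24,"dy":-1.04,"dz":0,"wx":0,"wy":0,"wz":0,"claw":10},{"dx":0.06,"dy":-0.53,"dz":0,"wx":0,"wy":0,"wz":0,"claw":10},{"dx":0,"dy":0,"dz":0,"wx":0,"wy":0,"wz":0,"claw":10},{"dx":0,"dy":0,"dz":0,"wx":0,"wy":0,"wz":0,"claw":10},{"dx":0,"dy":0,"dz":0,"wx":0,"wy":0,"wz":0,"claw":10},{"dx":0,"dy":0,"dz":0,"wx":0,"wy":0,"wz":0,"claw":10},{"dx":0,"dy":0,"dz":0,"wx":0,"wy":0,"wz":0,"claw":10},{"dx":0,"dy":0,"dz":0,"wx":0,"wy":0,"wz":0,"claw":10}])

```text
clock: 20.9
ee_pos: [0.4825, 0.0796, 0.1474]
ee_rot: [-3.138, 0.14, 0.008]
contact_force: [-8.2, 2.7, 3.3]
gripper_width: 0.255
```

```bash
python3 - <<'E'
from m import *
rep(0);rep(0)
E
```

```text
t 20.9 q 0.001 r 0.0733 F [-8.2  2.7  3.3] gw 0.255
top (np.float64(0.12085142909847536), array([-0.5,  0.5]), 447)
side (np.float64(0.12201991493723474), array([-0.7,  0.8]), 505)
t 21.0 q 0.0 r 0.0733 F [-9.7  3.2  3.8] gw 0.254
top (np.float64(0.12085142909847536), array([-0.5,  0.5]), 445)
side (np.float64(0.12201991493723474), array([-0.7,  0.8]), 504)
```

Float at rest at 0.121–0.122; the drum mark is at 0.122. Hold, then a visual check.

Request:
arm_command(steps=[{"dx":0,"dy":0,"dz":0,"wx":0,"wy":0,"wz":0,"claw":10},{"dx":0,"dy":0,"dz":0,"wx":0,"wy":0,"wz":0,"claw":10},{"dx":0,"dy":0,"dz":0,"wx":0,"wy":0,"wz":0,"claw":10},{"dx":0,"dy":0,"dz":0,"wx":0,"wy":0,"wz":0,"claw":10},{"dx":0,"dy":0,"dz":0,"wx":0,"wy":0,"wz":0,"claw":10},{"dx":0,"dy":0,"dz":0,"wx":0,"wy":0,"wz":0,"claw":10},{"dx":0,"dy":0,"dz":0,"wx":0,"wy":0,"wz":0,"claw":10},{"dx":0,"dy":0,"dz":0,"wx":0,"wy":0,"wz":0,"claw":10},{"dx":0,"dy":0,"dz":0,"wx":0,"wy":0,"wz":0,"claw":10},{"dx":0,"dy":0,"dz":0,"wx":0,"wy":0,"wz":0,"claw":10},{"dx":0,"dy":0,"dz":0,"wx":0,"wy":0,"wz":0,"claw":10},{"dx":0,"dy":0,"dz":0,"wx":0,"wy":0,"wz":0,"claw":10},{"dx":0,"dy":0,"dz":0,"wx":0,"wy":0,"wz":0,"claw":10},{"dx":0,"dy":0,"dz":0,"wx":0,"wy":0,"wz":0,"claw":10},{"dx":0,"dy":0,"dz":0,"wx":0,"wy":0,"wz":0,"claw":10},{"dx":0,"dy":0,"dz":0,"wx":0,"wy":0,"wz":0,"claw":10},{"dx":0,"dy":0,"dz":0,"wx":0,"wy":0,"wz":0,"claw":10},{"dx":0,"dy":0,"dz":0,"wx":0,"wy":0,"wz":0,"claw":10},{"dx":0,"dy":0,"dz":0,"wx":0,"wy":0,"wz":0,"claw":10},{"dx":0,"dy":0,"dz":0,"wx":0,"wy":0,"wz":0,"claw":10}])

```text
clock: 23.1
ee_pos: [0.4825, 0.0796, 0.1474]
ee_rot: [-3.138, 0.14, 0.008]
contact_force: [-9.8, 2.9, 3.7]
gripper_width: 0.253
```

Request:
arm_command(steps=[{"dx":0,"dy":0,"dz":0,"wx":0,"wy":0,"wz":0,"claw":10},{"dx":0,"dy":0,"dz":0,"wx":0,"wy":0,"wz":0,"claw":10},{"dx":0,"dy":0,"dz":0,"wx":0,"wy":0,"wz":0,"claw":10},{"dx":0,"dy":0,"dz":0,"wx":0,"wy":0,"wz":0,"claw":10},{"dx":0,"dy":0,"dz":0,"wx":0,"wy":0,"wz":0,"claw":10},{"dx":0,"dy":0,"dz":0,"wx":0,"wy":0,"wz":0,"claw":10},{"dx":0,"dy":0,"dz":0,"wx":0,"wy":0,"wz":0,"claw":10},{"dx":0,"dy":0,"dz":0,"wx":0,"wy":0,"wz":0,"claw":10},{"dx":0,"dy":0,"dz":0,"wx":0,"wy":0,"wz":0,"claw":10},{"dx":0,"dy":0,"dz":0,"wx":0,"wy":0,"wz":0,"claw":10},{"dx":0,"dy":0,"dz":0,"wx":0,"wy":0,"wz":0,"claw":10},{"dx":0,"dy":0,"dz":0,"wx":0,"wy":0,"wz":0,"claw":10},{"dx":0,"dy":0,"dz":0,"wx":0,"wy":0,"wz":0,"claw":10},{"dx":0,"dy":0,"dz":0,"wx":0,"wy":0,"wz":0,"claw":10},{"dx":0,"dy":0,"dz":0,"wx":0,"wy":0,"wz":0,"claw":10},{"dx":0,"dy":0,"dz":0,"wx":0,"wy":0,"wz":0,"claw":10},{"dx":0,"dy":0,"dz":0,"wx":0,"wy":0,"wz":0,"claw":10},{"dx":0,"dy":0,"dz":0,"wx":0,"wy":0,"wz":0,"claw":10},{"dx":0,"dy":0,"dz":0,"wx":0,"wy":0,"wz":0,"claw":10},{"dx":0,"dy":0,"dz":0,"wx":0,"wy":0,"wz":0,"claw":10}])

```text
clock: 25.1
ee_pos: [0.4825, 0.0796, 0.1474]
ee_rot: [-3.138, 0.14, 0.008]
contact_force: [-8.9, 3.1, 3.0]
gripper_width: 0.253
```

```bash
python3 - <<'E'
from m import *
rep(0)
t=cv2.cvtColor(manip.grab_frame("top"),cv2.COLOR_RGB2BGR);s=cv2.cvtColor(manip.grab_frame("side"),cv2.COLOR_RGB2BGR)
cv2.imwrite("pics/v9.png",np.hstack([cv2.resize(t[90:230,210:310],None,fx=4,fy=4,interpolation=cv2.INTER_CUBIC),cv2.resize(s[130:270,200:300],None,fx=4,fy=4,interpolation=cv2.INTER_CUBIC)]))
E
```

```text
t 25.1 q 0.001 r 0.0733 F [-8.9  3.1  3. ] gw 0.253
top (np.float64(0.12085142909847536), array([-0.5,  0.5]), 446)
side (np.float64(0.12165360688655216), array([-0.8,  0.9]), 506)
```

View pics/v9.png

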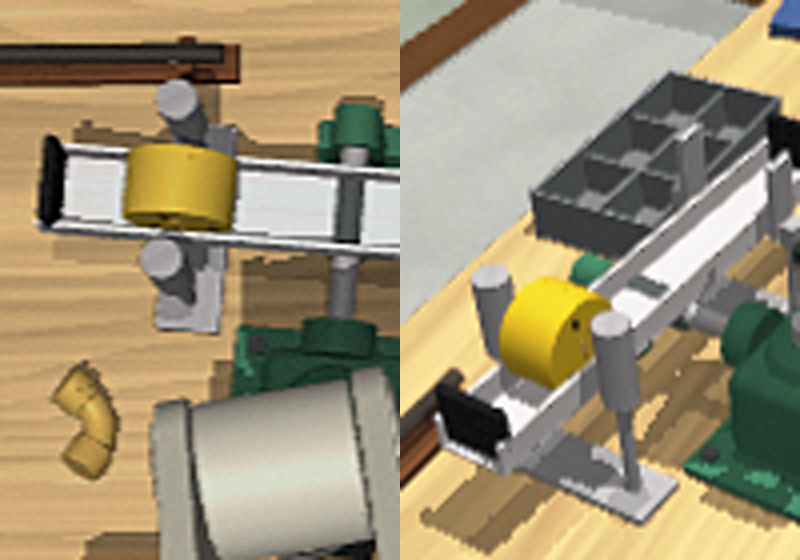

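Both views show the float centred between the round heads: at crop (181,188) in the top view, with the heads at (179,100) and (165,260). The parallax-corrected midpoint is at x≈180. The elbow is untouched and the handle is still gripped.

```bash
python3 -c "
from bench import manip
print(manip.finish_job(), manip.get_state()['clock'])"
```

```text
the job is handed in; nothing more can be done
the job is handed in; nothing more can be done
```

I did both readings by cranking alone, and I handed the job in at about 25 s of the 51 s limit while still gripping the crank handle.

- **Plate stand:** the float rested from 9.7 to 14.9 s at y ≈ -115 to -116 mm, against the mark at -115 mm. To get there it first rolled past, stopping at -130 mm, and I brought it back with three small pulses.
- **Drum stand:** the float has rested since 20.9 s or earlier, over 4 s in all, at y ≈ 121 to 122 mm, against the mark at 122 mm. The last picture confirmed it by eye.
- **End stops:** the furthest the float went was 130 mm from the middle; it would touch a stop at 170 mm.

**Checks that disagreed:**
- The two cameras differed by 1–3 mm on the resting float. For the side view I put this down to the stands partly hiding it.
- The tool slid about 6 mm outward along the handle during the cranking. That left a steady sideways force of roughly 10 N, but the grip held at 23–24 mm on the 24 mm handle.

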